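# Flip the switch guard over and power up the bench

## Robot

A 7-joint arm with a two-finger parallel gripper is mounted at the origin on the work surface. World frame = base frame: x ahead of the robot, y to its left, z up, the work surface at z = 0. Lengths are in m, angles in rad, forces in N, time in s.
With the tool pointing down it reaches from about 0.425 to 0.925 m from the base axis. Payload 6.8 kg.
Tool frame: the origin (TCP) lies midway between the tips of the shut fingers; the grasp point (between the pads) lies 19 mm behind it; x points along the fingers, z is the direction in which the jaws open and shut, and the axes are right-handed (so a half turn about x gives the same grasp; the last joint's range is limited). The gripper opens to 85 mm and grips with 20 to 120 N. Pads are 22 mm wide; open, the fingers measure 114 mm over their backs; the gripper's body (76 mm by 85 mm) begins 54 mm behind the grasp point. The pads swing forward as they close: fully open they stand 13 mm farther back than shut.
Start: joints at [-1.256, 0.477, 0.022, 1.555, -0.011, 1.109, -0.083], TCP at [0.277, 0.616, 0.231] pointing down, gripper open.
Joint ranges: [-2.96, 2.96], [-0.34, 2.1], [-1.41, 1.46], [0.24, 2.44], [-1.37, 4.51], [0.17, 1.92], [-2.96, 2.96]. Speed limits (rad/s): [2.39, 2.39, 3.14, 3.14, 3.14, 3.14, 3.14].

## Interface

Orientations are given as a unit quaternion [w, x, y, z].
In Python, from station import bot gives the robot as it stands. The module is installed in compiled form; this text tells all that it offers.
- The arm moves only by the shell command python3 -m jog 'ROWS' [FORCE]. ROWS is text: rows parted by semicolons, each of 7 numbers parted by spaces: the shift along the tool's x, y, z in mm, then the turn, a rotation vector about the tool's x, y, z in units of 6 degrees (1.0 is 6 degrees), then the finger opening in mm, from 0 to 85.4. A call has 1 to 5 rows; each row shifts and turns the commanded pose from where the row before left it, along the tool's axes as they then stand; what a row does not reach is not made up. A row lasts 1/10 s, in which the tool goes at most 50 mm and 8.59 degrees, less where a joint would pass 70% of its speed; a pose out of reach is approached as far as the arm can. A call with a gripper value outside its range is refused whole. The fingers move at their own pace and stop on an object; FORCE is the grip in N (left out, the last holds). Time passes only in rows, so rows that do not move let the fingers close. It gives the time, the measured TCP pose, the force and the opening at its end, in the units of the state.
- bot.get_obs(): the state, without advancing time (a new reading comes with each control period).
- bot.read_camera(name): name is "scene" or "top"; returns (picture, depth): 384x512x3 uint8, red, green, blue; 384x512 float32, m along the optical axis (not along the pixel's ray), 0 where there is no reading.
- bot.calibration(name): a dict with "fx", "fy", "cx", "cy" (pixels), "T" (4x4, takes a point from camera to world coordinates). Camera axes: x right, y up, looking along -z (the intrinsics and any distortion apply to the point x, -y, -z); pixel columns grow to the right and rows downward; lengths in m; the calibration is good to about 2 mm. A picture is of the moment at which its call begins. calibration takes no time and is no camera call.
- bot.hand_in(): hands the job in, once; it reports no verdict.
The state is a dict: "t": time; "q": joint angles; "joint_vel": joint speeds; "joint_torque": joint torques, N m; "eef_pos": TCP position; "tool_rot": TCP orientation; "contact_force": force on the tool from outside, world axes, zero at the start; "torque": the same for the moment, N m; "gripper_width": opening from 0.0 (shut) to 1.0 (fully open).
Only numpy, scipy, OpenCV 4.12 (cv2) and the standard library are available. Lean on these libraries where they do the work, as an engineer would, in place of code of your own. Each camera call takes 0.05 s, during which the arm holds its last target.

## Task

Power up the bench: with a fingertip under its front lip, flip the hinged guard that covers the power strip's switch up and right over, so that it stands open by itself, take the finger away, then press the raised end of the red rocker fully down and leave the guard standing open. Do it all by light touch: grip and lift nothing, and do not force, drag or lift the strip, which is loose on the table. Leave the other things on the table where they lie.

Things in the scene. Friction and masses are not known exactly. Their poses are not given: they have to be found in the camera images.
- strip: cream bakelite power strip, loose on rubber feet, about 1.1 kg; 360 mm long (own y), 70 wide (x), top face 42 above the table. Origin: centre of its underside; its -x side faces the robot. In its frame: switch under the guard at x -2, y +125; sockets at y +35, -45, -125, the last with a black adapter 50 wide, top at 83. Within 110 mm before the switch its near side is clear
- guard_hinge (a point): point on the strip: middle of the guard's hinge axis, which runs along the strip's y just over its far long edge; in the strip's frame x +36, y +125, z 46 mm. Axes as the strip's. It does not move when the guard turns
- guard (a joint): guard angle, rad: 0 shut; grows as the lip swings up and over, away from the robot; 1.95 at the open stop. Hinge nearly free. Let go below about 1.25 it falls shut; past about 1.5 it falls open and gravity keeps it on the stop, leaning back, lip about 130 above the table
- guard_lip (a point): on the guard, moves with it: middle of the lip's outer bottom edge, 93 mm from the hinge axis and 2 below its level when shut. The lip is a flat tab 44 wide (y), 3 thick; shut, its underside is 44 above the table and it overhangs the strip's near side by 22, so a fingertip tilted forward 20 to 45 degrees can hook under it from the robot's side. Lifting takes under 1 N
- hood: the guard itself: a dark brown hood with a clear window over the switch, about 55 g, 60 mm wide (y), reaching 74 from the hinge axis towards the robot when shut, its top then 64.5 above the table. Origin: middle of the hinge axis; when shut its axes are the strip's, and it turns about its y. Light: not to be pinched or pressed hard
- rocker (a joint): rocker angle, rad: near 0 at the start with its near end (towards the robot) raised; 0.36 with that end fully down. Stays where it is left; about 2.5 N on the end moves it. Red, 42 mm long (strip's x), 30 wide (y), slightly hollow top, turning about an axle along the strip's y at its middle
- rocker_end (a point): on the rocker: its top face 19 mm from the middle towards the near end, where it is to be pressed; about 55 above the table at the start, about 48 when fully down; in the strip's frame about x -19, y +125. Lies under the guard until that is opened
- battery: silver lithium battery brick in grey shrink casing, 105 x 36 x 30, lies near the strip's far side; mm; origin: centre of its underside; loose, not to be moved
- leg_a: white nylon landing leg lying flat, 84 long, 34 wide at the foot, 10 high, on the near side of the sockets; mm; origin: centre of its underside; loose, not to be moved
- leg_b: second, identical white nylon landing leg, the two lie side by side; mm; origin: centre of its underside; loose, not to be moved
- hexdriver: brushed steel hex driver, handle 19 in diameter and 80 long with a thin blade, 154 over all, lying on the table beside the strip's switch end; mm; origin: centre of its underside; loose, not to be moved
- motor: small brushless drone motor standing upright, 29 in diameter, 41 high with its shaft, beyond the strip on the table; mm; origin: centre of its underside; loose, not to be moved
- propeller: grey two-blade propeller lying flat, about 140 tip to tip, 8 high, on the near side of the strip's right part; mm; origin: centre of its underside; loose, not to be moved
- tape: roll of paper tape lying flat, 48 in diameter, 18 high, beyond the strip on the table; mm; origin: centre of its underside; loose, not to be moved

How it is judged:
On the way, in this order (a step that is already met when the one before it is completed fails the run):
1. the guard stands open past its over-centre point by itself, with the robot clear of the strip and guard (value of joint guard above 1.75 rad and contact force between each of the fingers, the arm and strip below 0.1 N), for 0.3 s.
2. the raised end of the rocker is pressed down (value of joint rocker above 0.29 rad and value of joint guard above 1.6 rad), for 0.1 s.
At the end, for the whole second after the job is handed in: The guard rests open at 1.75 rad or more (stop at 1.95), untouched; the rocker's near end is down (0.29 rad or more of 0.36); the strip stands flat, at rest, within 30 mm of where it was (all of step 1 and value of joint guard below 2.1 rad and velocity of joint guard between -0.2 and 0.2 rad/s and value of joint rocker above 0.29 rad and distance of strip from where it was at the start of the episode below 0.03 m and linear speed of strip below 0.02 m/s and height (world z) of strip below 0.006 m).
It fails at once if the strip is lifted or tipped (12 mm or 0.15 rad) (height (world z) of strip above 0.012 m or angle between strip's own z axis and vertical above 0.15 rad).
It fails at once if the strip is dragged more than 30 mm (distance of strip from where it was at the start of the episode above 0.03 m).
It fails at once if the guard is pinched or forced (more than 20 N) (contact force between the fingers and hood above 20 N).
It fails at once if the strip is gripped or the switch forced (more than 38 N in all) (contact force between the fingers and strip above 38 N).
It fails at once if another thing on the table is moved more than 20 mm or lifted (distance of any of battery, leg_a, leg_b, hexdriver, motor, propeller, tape from where it was at the start of the episode above 0.02 m).
It also fails if it takes over 54 s, if anything falls off the work surface, if the arm or the gripper's body presses on something with over 40 N, if the wrist force passes 120 N, or if a joint passes its speed limit or range.

## Working session

There is one attempt and no reset: what is moved stays moved. The work goes in short steps, Python scripts to look and compute and a shell command to move; the robot and the scene stay as the last step left them, time stands still between calls to the robot, and variables do not carry over. Pictures are saved under pics/ and viewed, and the job is handed in when it is done.

```bash
mkdir -p pics; ls
cat > h.py <<'E'
import numpy as np, cv2
from station import bot
def snap(n,tag):
    p,d=bot.read_camera(n); cv2.imwrite(f'pics/{tag}.png',p[:,:,::-1]); np.save(f'pics/{tag}.npy',d); return p,d
def cloud(n,d):
    c=bot.calibration(n); v,u=np.mgrid[:384,:512]
    P=np.stack([(u-c['cx'])/c['fx']*d,-(v-c['cy'])/c['fy']*d,-d,np.ones_like(d)],-1)
    return (P@np.array(c['T']).T)[...,:3]
E
python3 - <<'E'
from h import *
for n in ('scene','top'):
    snap(n,n+'0'); c=bot.calibration(n); print({k:(np.round(v,3).tolist()) for k,v in c.items()})
o=bot.get_obs(); print(o)
E
```

```text
pics
{'fx': 394.197, 'fy': 394.197, 'cx': 244.119, 'cy': 192.22, 'T': [[0.28, -0.644, 0.712, 1.14], [0.96, 0.19, -0.205, -0.155], [-0.003, 0.741, 0.671, 0.599], [0.0, 0.0, 0.0, 1.0]]}
{'fx': 349.859, 'fy': 349.859, 'cx': 253.303, 'cy': 194.413, 'T': [[0.01, 0.99, -0.138, 0.464], [-1.0, 0.011, 0.004, 0.007], [0.006, 0.138, 0.99, 0.791], [0.0, 0.0, 0.0, 1.0]]}
{'t': 0.1, 'q': array([-1.25612785,  0.47771599,  0.02232742,  1.5563541 , -0.01152244,
        1.10930261, -0.08306206]), 'joint_vel': array([ 0.00013296, -0.00151505, -0.00062166, -0.00100749, -0.00014026,
        0.00172353,  0.00066152]), 'joint_torque': array([ 4.11379311e-03, -5.97761142e+01,  1.61363594e+00, -2.81955421e+01,
        1.28462017e-02,  5.03115487e-03,  4.84953466e-05]), 'eef_pos': array([0.27671864, 0.61508213, 0.23042296]), 'tool_rot': array([ 0.5932935 , -0.38432648,  0.59423744,  0.38363765]), 'contact_force': array([-0.05961002, -0.20798444, -0.68378498]), 'torque': array([-0.01449259, -0.02144459, -0.04054034]), 'gripper_width': 1.000985181073328}
```

View pics/scene0.png

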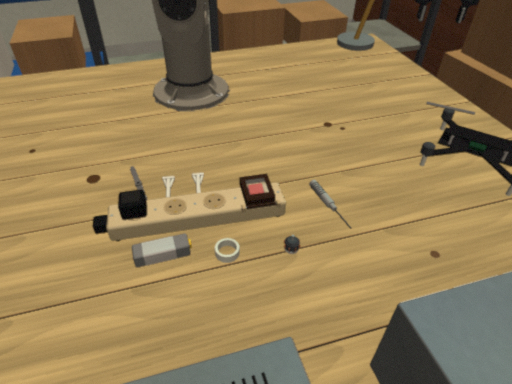

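View pics/top0.png

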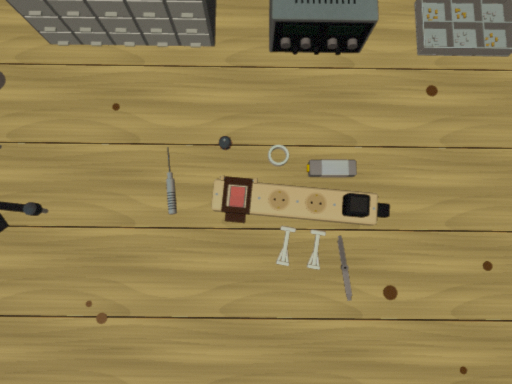

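The top view shows the strip from (213,193) to (378,210), the guard at about (237,195) with its lip at (235,217), the driver at (171,190) and the motor at (225,143). The near side below the lip is clear. Next I'll measure the strip pose.

Run:
```python
from h import *
for n in ('top','scene'):
    p=cv2.imread(f'pics/{n}0.png'); d=np.load(f'pics/{n}0.npy'); P=cloud(n,d)
    box=(P[...,0]>.3)&(P[...,0]<.75)&(abs(P[...,1])<.35)
    tab=box&(abs(P[...,2])<.01); print(n,'table z',np.median(P[tab][:,2]))
    top=box&(abs(P[...,2]-.042)<.006)
    hsv=cv2.cvtColor(p,cv2.COLOR_BGR2HSV)
    lab,st=cv2.connectedComponents((top).astype(np.uint8))[0:2]
    cnt=np.bincount(st.ravel());cnt[0]=0;m=st==cnt.argmax()
    XY=(P[m][:,:2]*1000).astype(np.float32); r=cv2.minAreaRect(XY); print('strip top',r,m.sum(),np.median(P[m][:,2]))
    red=box&((hsv[...,0]<8)|(hsv[...,0]>172))&(hsv[...,1]>120)&(hsv[...,2]>120)
    print('red',red.sum(),np.median(P[red],0))
    dark=box&(hsv[...,2]<75)&(P[...,2]>.035)
    l,s=cv2.connectedComponents(dark.astype(np.uint8))
    for i in range(1,l):
        q=P[s==i]
        if len(q)>30: print('dark',len(q),q.mean(0).round(4),q.min(0).round(4),q.max(0).round(4), cv2.minAreaRect((q[:,:2]*1000).astype(np.float32)))
```

```text
top table z -0.0002767790088878397
strip top ((551.2424926757812, -129.02798461914062), (276.9381103515625, 71.56716918945312), 84.91300964355469) 3376 0.04177321018622698
red 268 [0.56103354 0.03822329 0.06349107]
dark 629 [0.5521 0.0398 0.063 ] [0.464  0.0072 0.0435] [0.602  0.069  0.7908] ((532.8880004882812, 38.61017608642578), (138.67312622070312, 60.78700637817383), 0.8557012677192688)
dark 572 [ 0.5428 -0.2032  0.0878] [ 0.464  -0.2333  0.0517] [0.568  0.0072 0.7908] ((520.362548828125, -110.57783508300781), (52.7198486328125, 255.7217254638672), 13.92222785949707)
scene table z 0.00013648964459733737
strip top ((557.6286010742188, -88.78285217285156), (364.6473083496094, 77.45320892333984), 84.5974349975586) 3199 0.04222532959251424
red 129 [0.56845479 0.0340024  0.06386473]
dark 623 [0.5789 0.0344 0.0602] [0.5258 0.0063 0.0414] [0.6079 0.0684 0.0673] ((566.828857421875, 39.872291564941406), (62.24666976928711, 79.44447326660156), 85.25271606445312)
dark 700 [ 0.5563 -0.2097  0.0755] [ 0.5232 -0.2351  0.0488] [ 0.5702 -0.1844  0.0862] ((547.047119140625, -209.3540802001953), (48.86865234375, 45.381263732910156), 85.1409683227539)
dark 74 [ 0.5409 -0.2786  0.0358] [ 0.5267 -0.292   0.035 ] [ 0.5552 -0.2668  0.0377] ((541.1644287109375, -279.221923828125), (26.0458927154541, 27.128070831298828), 81.92676544189453)
```

Run:
```python
from h import *
for n in ('top','scene'):
    p=cv2.imread(f'pics/{n}0.png'); d=np.load(f'pics/{n}0.npy'); P=cloud(n,d)
    box=(P[...,0]>.3)&(P[...,0]<.75)&(P[...,1]>-.33)&(P[...,1]<.15)&(d>0)
    hsv=cv2.cvtColor(p,cv2.COLOR_BGR2HSV)
    a=np.radians(-5.2); R=np.array([[np.cos(a),-np.sin(a)],[np.sin(a),np.cos(a)]])
    L=(P[...,:2]-[.5555,-.089])@R*1000; Z=P[...,2]*1000
    m=box&(abs(Z-42)<3)&(hsv[...,2]>120)
    print(n,'near edge/far edge by y, ends')
    for lo in range(-170,100,45):
        q=L[m&(L[...,1]>lo)&(L[...,1]<lo+45)]; q=q[abs(q[:,0])<45]; print(lo,np.percentile(q[:,0],[1,99]).round(1),len(q))
    q=L[m&(abs(L[...,0])<30)]; print('ends',np.percentile(q[:,1],[0,.5,99.5,100]).round(1))
    g=box&(Z>58)&(Z<70)&(L[...,1]>70); print('hood top',np.percentile(L[g],[1,99],axis=0).round(1),np.median(Z[g]),g.sum())
    g=box&(Z>38)&(Z<56)&(L[...,1]>100)&(L[...,1]<145)&(L[...,0]<-35); print('lip',g.sum(),L[g].min(0).round(1) if g.any() else '',L[g].max(0),np.median(Z[g]))
```

```text
top near edge/far edge by y, ends
-170 [-33.2  33.6] 286
-125 [-33.1  33.3] 351
-80 [-33.3  32.3] 611
-35 [-33.5  31.5] 609
10 [-34.   31.7] 603
55 [-34.2  30.5] 582
ends [-174.7 -172.7  180.1  182.1]
hood top [[-39.8  98.7]
 [ 33.3 157.3]] 63.84397678905629 999
lip 174 [-58.9 100.6] [-39.82100047 144.9027096 ] 46.948225225657616
scene near edge/far edge by y, ends
-170 [-30.6  35.1] 334
-125 [-32.5  35. ] 316
-80 [-33.   33.8] 503
-35 [-33.3  32.9] 504
10 [-32.7  32.8] 480
55 [-33.4  32.6] 454
ends [-175.4 -173.9  180.5  181.9]
hood top [[-39.9  98.6]
 [ 34.6 157.7]] 64.1265360726887 777Traceback (most recent call last):
  File "<stdin>", line 14, in <module>
    return umr_maximum(a, axis, None, out, keepdims, initial, where)
ValueError: zero-size array to reduction operation maximum which has no identity
```

```bash
cat >> h.py <<'E'
from scipy.spatial.transform import Rotation as Ro
YAW=np.radians(-4.75); O=np.array([.5553,-.0857,0])
def S(x,y,z): # strip mm -> world m
    return O+Ro.from_euler('z',YAW).apply(np.array([x,y,z])/1000)
def inv(w): return Ro.from_euler('z',YAW).inv().apply(np.array(w)-O)*1000
def cur(o=None):
    o=o or bot.get_obs(); w=o['tool_rot']; return o['eef_pos'],Ro.from_quat([w[1],w[2],w[3],w[0]])
def target(beta,sgn=1):
    b=np.radians(beta); x=np.array([np.sin(b),0,-np.cos(b)]); z=np.array([0,sgn,0.]); y=np.cross(z,x)
    return Ro.from_euler('z',YAW)*Ro.from_matrix(np.stack([x,y,z],1))
def delta(pos,R): # turn first (rotvec tool, units), then shift in new tool frame mm
    p,r=cur(); rv=np.degrees((r.inv()*R).as_rotvec())/6
    print('turn units',rv.round(2),'| shift after turn',(R.inv().apply(pos-p)*1000).round(1),'| shift before turn',(r.inv().apply(pos-p)*1000).round(1))
def st():
    o=bot.get_obs(); p,r=cur(o); t=r.as_matrix()
    print('t',round(o['t'],2),'TCP strip mm',inv(p).round(1),'world',p.round(4),'toolx',t[:,0].round(3),'z',t[:,2].round(3),'F',o['contact_force'].round(2),'q',o['q'].round(2),'g',round(o['gripper_width'],2))
E
python3 - <<'E'
from h import *
st(); print(S(-57,125,44))
for s in (1,-1): delta(S(-110,125,110),target(35,s))
E
```

```text
t 0.1 TCP strip mm [-335.7  675.3  230.4] world [0.2767 0.6151 0.2304] toolx [-0.001 -0.002 -1.   ] z [ 0.41   0.912 -0.002] F [-0.06 -0.21 -0.68] q [-1.26  0.48  0.02  1.56 -0.01  1.11 -0.08] g 1.0
[0.50884679 0.04359076 0.044     ]
turn units [-3.14 -1.01 -5.78] | shift after turn [ 228.1 -115.8 -550.3] | shift before turn [ 121.2 -396.2 -443.4]
turn units [25.63 -8.08  1.41] | shift after turn [228.1 115.8 550.3] | shift before turn [ 121.2 -396.2 -443.4]
```

```bash
J="python3 -m jog"; $J '0 -10 -11 0 0 0 0;0 -20 -22 0 0 0 0;0 -28 -31 0 0 0 0;0 -28 -31 0 0 0 0;0 -28 -31 0 0 0 0' 20; python3 -m jog '0 -28 -31 0 0 0 0;0 -28 -31 0 0 0 0;0 -28 -31 0 0 0 0;0 -28 -31 0 0 0 0;0 -28 -31 0 0 0 0'; python3 -c "
from h import *
st();delta(S(-120,125,180),target(35))"
```

```text
t: 0.6
eef_pos: [0.3298, 0.4509, 0.231]
tool_rot: [0.594, -0.384, 0.594, 0.384]
contact_force: [-0.1, 0.1, -0.0]
gripper_width: 0.147
t: 1.1
eef_pos: [0.3932, 0.2521, 0.2312]
tool_rot: [0.594, -0.384, 0.594, 0.384]
contact_force: [0.2, 0.6, 0.5]
gripper_width: -0.002
t 1.1 TCP strip mm [-189.5  323.3  231.2] world [0.3932 0.2521 0.2312] toolx [-0. -0. -1.] z [ 0.411  0.912 -0.   ] F [0.24 0.6  0.49] q [-0.85  0.13  0.16  2.04 -0.02  0.97  0.47] g -0.0
turn units [-3.15 -0.99 -5.78] | shift after turn [  81.8  -27.5 -198.3] | shift before turn [  51.2 -131.8 -163.6]
```

```bash
python3 -m jog '0 -26 -32 0 0 0 0;0 -26 -32 0 0 0 0;0 -26 -32 0 0 0 0;0 -26 -32 0 0 0 0;0 -26 -32 0 0 0 0'; python3 -m jog '0 0 0 -0.63 -0.2 -1.15 0;0 0 0 -0.63 -0.2 -1.15 0;0 0 0 -0.63 -0.2 -1.15 0;0 0 0 -0.63 -0.2 -1.15 0;0 0 0 -0.63 -0.2 -1.15 0';  python3 -c "
from h import *
st();delta(S(-120,125,180),target(35))"
```

```text
t: 1.6
eef_pos: [0.4455, 0.0533, 0.2313]
tool_rot: [0.594, -0.384, 0.594, 0.384]
contact_force: [0.5, 0.9, -0.3]
gripper_width: -0.006
t: 2.1
eef_pos: [0.444, 0.0547, 0.2331]
tool_rot: [0.638, -0.583, 0.391, 0.317]
contact_force: [0.5, 0.1, -0.0]
gripper_width: 0.002
t 2.1 TCP strip mm [-122.6  130.7  233.1] world [0.444  0.0547 0.2331] toolx [ 0.493 -0.051 -0.868] z [0.129 0.992 0.015] F [ 0.49  0.12 -0.04] q [-0.48 -0.14  0.01  2.42  0.6   0.49  0.49] g 0.0
turn units [-0.45 -0.11 -0.88] | shift after turn [45.  28.3 -5.7] | shift before turn [47.5 23.8 -6.4]
```

```bash
python3 -c "
from h import *
delta(S(-100,125,110),target(32))"; python3 -m jog '24 12 -1 0 0 0 0;24 12 -1 0 0 0 0;24 12 -1 0 0 0 0;24 12 -1 0 0 0 0';  python3 -c "
from h import *
st();delta(S(-100,125,60),target(32)); snap('scene','s1');snap('top','t1')"
```

```text
turn units [-0.46 -0.1  -0.38] | shift after turn [116.4  46.1  -5.7] | shift before turn [118.2  41.1  -6.5]
t: 2.5
eef_pos: [0.4511, 0.0429, 0.1805]
tool_rot: [0.629, -0.592, 0.401, 0.305]
contact_force: [-0.5, -1.1, -0.1]
gripper_width: -0.002
t 2.5 TCP strip mm [-114.5  119.5  180.5] world [0.4511 0.0429 0.1805] toolx [ 0.492 -0.09  -0.866] z [ 0.143  0.989 -0.022] F [-0.53 -1.08 -0.09] q [ 0.13  0.02 -0.57  2.44  0.91  0.39  0.19] g -0.0
turn units [-0.39 -0.48 -0.34] | shift after turn [109.9  51.6   5.5] | shift before turn [111.3  47.9   9. ]
```

View pics/s1.png

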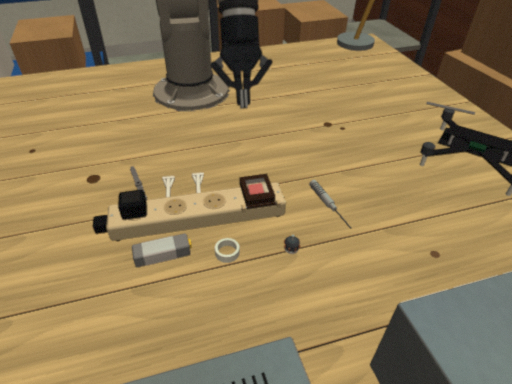

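View pics/t1.png

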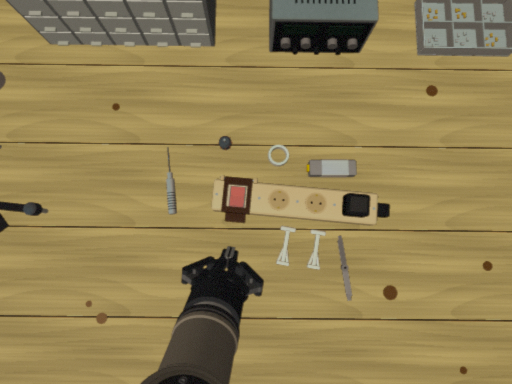

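The top view shows the shut fingertips at (229,252), pointing at the lip at (235,218). Joint 4 is at its bent limit here, so I'll move forward before going down.

```bash
python3 -c "
from h import *
delta(S(-80,125,160),target(30))"; python3 -m jog '8 13 0 -0.1 -0.1 0 0;8 13 0 -0.1 -0.1 0 0;8 13 0 -0.1 -0.1 0 0';  python3 -c "
from h import *
st();delta(S(-85,125,80),target(30))"
```

```text
turn units [-0.43 -0.49 -0.03] | shift after turn [ 34.4 -20.2   7.3] | shift before turn [ 33.9 -19.9  10. ]
t: 2.9
eef_pos: [0.435, 0.0358, 0.1468]
tool_rot: [0.6, -0.6, 0.422, 0.32]
contact_force: [-0.2, -0.4, -1.6]
gripper_width: -0.001
t 2.9 TCP strip mm [-129.9  111.1  146.8] world [0.435  0.0358 0.1468] toolx [ 0.44  -0.122 -0.89 ] z [ 0.122  0.99  -0.075] F [-0.18 -0.44 -1.58] q [ 0.62  0.18 -1.11  2.44  1.12  0.52  0.04] g -0.0
turn units [ 0.01 -0.82 -0.54] | shift after turn [80.3 -5.5 13.9] | shift before turn [ 78.4 -10.   20.7]
```

I had the sign wrong: forward is tool −y. I'll correct that now, which also takes the elbow off its limit.

```bash
python3 -m jog '0 -15 2 0 -0.1 0 0;0 -18 2 0 -0.2 0 0;0 -18 3 0 -0.2 0 0';  python3 -c "
from h import *
st();delta(S(-85,125,100),target(30))"
```

```text
t: 3.2
eef_pos: [0.4811, 0.0385, 0.1686]
tool_rot: [0.611, -0.59, 0.406, 0.336]
contact_force: [-0.8, 0.9, 0.2]
gripper_width: 0.0
t 3.2 TCP strip mm [-84.2 117.6 168.6] world [0.4811 0.0385 0.1686] toolx [ 0.443 -0.069 -0.894] z [ 0.1    0.995 -0.027] F [-0.82  0.93  0.21] q [ 0.7   0.21 -1.12  2.33  1.    0.5   0.26] g 0.0
turn units [-0.02 -0.31 -0.57] | shift after turn [59.  35.   7.4] | shift before turn [60.7 31.4  9.3]
```

```bash
python3 -m jog '20 10 3 0 -0.1 -0.2 0;20 10 3 0 -0.1 -0.2 0;20 10 3 0 -0.1 -0.2 0';  python3 -c "
from h import *
st();delta(S(-85,125,50),target(30))"
```

```text
t: 3.5
eef_pos: [0.4837, 0.0458, 0.1016]
tool_rot: [0.627, -0.598, 0.378, 0.325]
contact_force: [-22.9, -6.9, -8.6]
gripper_width: -0.002
t 3.5 TCP strip mm [-82.3 125.1 101.6] world [0.4837 0.0458 0.1016] toolx [ 0.503 -0.045 -0.863] z [ 0.086  0.996 -0.002] F [-22.93  -6.85  -8.62] q [ 0.49  0.37 -0.96  2.44  1.64  0.52 -0.39] g -0.0
turn units [-0.02 -0.03  0.06] | shift after turn [43.3 28.2 -0.1] | shift before turn [43.2 28.4 -0.1]
```

```bash
python3 -m jog '0 0 0 0 0 0 0';  python3 -c "
from h import *
st(); snap('scene','s2')"
```

```text
t: 3.6
eef_pos: [0.4833, 0.0471, 0.1004]
tool_rot: [0.627, -0.597, 0.378, 0.327]
contact_force: [-0.6, 0.3, -0.4]
gripper_width: -0.001
t 3.6 TCP strip mm [-82.7 126.4 100.4] world [0.4833 0.0471 0.1004] toolx [ 0.5   -0.042 -0.865] z [ 0.083  0.997 -0.   ] F [-0.56  0.29 -0.36] q [ 0.49  0.38 -0.96  2.43  1.64  0.52 -0.39] g -0.0
```

View pics/s2.png

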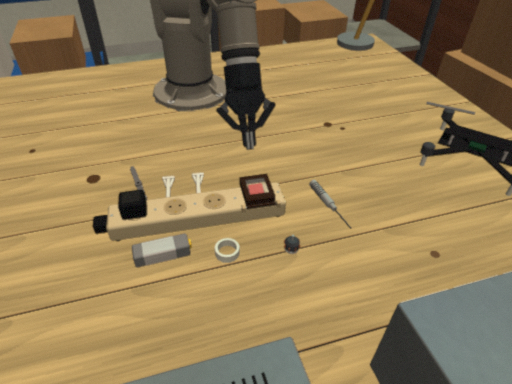

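```bash
python3 -m jog '0 0 0 0 0 0.5 0;0 0 0 0 0 0.5 0;0 0 0 0 0 0.4 0;10 4 0 0 0 0 0;10 4 0 0 0 0 0';  python3 -c "
from h import *
st();delta(S(-80,125,30),target(22))"
```

```text
t: 4.15
eef_pos: [0.4839, 0.0464, 0.0819]
tool_rot: [0.602, -0.568, 0.421, 0.37]
contact_force: [-0.1, -0.7, -1.1]
gripper_width: 0.001
t 4.15 TCP strip mm [-82.1 125.7  81.9] world [0.4839 0.0464 0.0819] toolx [ 0.372 -0.032 -0.928] z [0.086 0.996 0.   ] F [-0.09 -0.7  -1.12] q [ 0.48  0.42 -0.91  2.35  1.3   0.5  -0.02] g 0.0
turn units [-0.03 -0.01 -0.02] | shift after turn [48.9 17.5 -0.7] | shift before turn [48.9 17.4 -0.7]
```

```bash
python3 -m jog '14 5.4 0 0 0 0 0;14 5.4 0 0 0 0 0;14 5.4 0 0 0 0 0;12 4.6 0 0 0 0 0;4 1.6 0 0 0 0 0';  python3 -c "
from h import *
st();delta(S(-60,125,18),target(24));snap('scene','s3');snap('top','t3')
im=[cv2.resize(cv2.imread('pics/s3.png')[100:260,150:330],None,fx=3,fy=3),]
cv2.imwrite('pics/s3z.png',im[0]); cv2.imwrite('pics/t3z.png',cv2.resize(cv2.imread('pics/t3.png')[160:300,160:320],None,fx=4,fy=4))"
```

```text
t: 4.65
eef_pos: [0.4836, 0.0462, 0.0184]
tool_rot: [0.601, -0.568, 0.421, 0.371]
contact_force: [-0.6, 0.5, -0.1]
gripper_width: -0.002
t 4.65 TCP strip mm [-82.4 125.5  18.4] world [0.4836 0.0462 0.0184] toolx [ 0.369 -0.032 -0.929] z [ 0.085  0.996 -0.001] F [-0.58  0.55 -0.06] q [ 0.4   0.58 -0.84  2.38  1.66  0.55 -0.35] g -0.0
turn units [-0.01 -0.02 -0.38] | shift after turn [  9.5 -20.3  -0.5] | shift before turn [  8.6 -20.6  -0.5]
```

View pics/s3z.png

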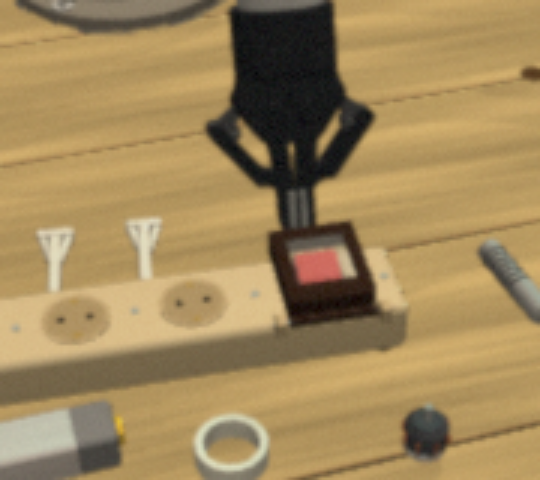

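View pics/t3z.png

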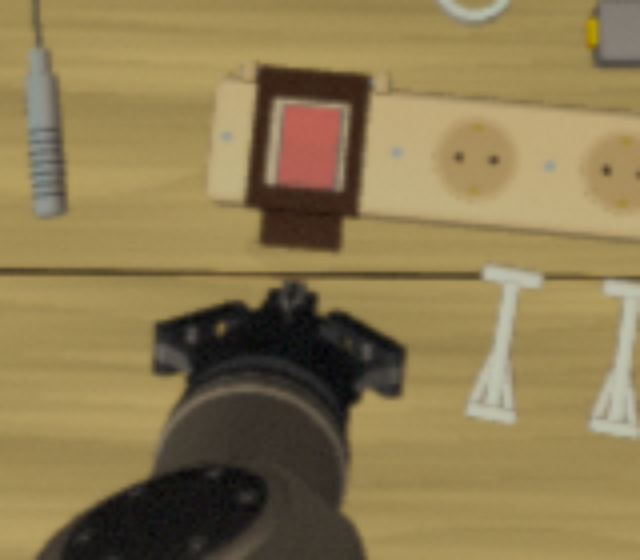

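Both views show the finger lined up with the lip in y: the tip is at (292,295) in the top zoom, with the lip above it at (300,228). Next I'll slide the finger forward under the lip.

```bash
python3 -m jog '2 -5 0 0 0 0 0;2 -5 0 0 0 0 0;2 -5 0 0 0 0 0;2 -5 0 0 0 0 0;0 0 0 0 0 0 0';  python3 -c "
from h import *
st()"; python3 -m jog '-4.6 -1.9 0 0 0 0 0;-4.6 -1.9 0 0 0 0 0;-4.6 -1.9 0 0 0 0 0;0 0 0 0 0 0 0';  python3 -c "
from h import *
st();snap('scene','s4');snap('top','t4')
im=[cv2.resize(cv2.imread('pics/s4.png')[100:260,150:330],None,fx=3,fy=3),]
cv2.imwrite('pics/s4z.png',im[0]); cv2.imwrite('pics/t4z.png',cv2.resize(cv2.imread('pics/t4.png')[160:300,160:320],None,fx=4,fy=4))"
```

```text
t: 5.25
eef_pos: [0.507, 0.0452, 0.0189]
tool_rot: [0.603, -0.568, 0.42, 0.371]
contact_force: [0.2, -0.2, -0.1]
gripper_width: 0.004
t 5.25 TCP strip mm [-59.  126.5  18.9] world [0.507  0.0452 0.0189] toolx [ 0.372 -0.03  -0.928] z [0.086 0.996 0.002] F [ 0.23 -0.24 -0.14] q [ 0.4   0.6  -0.82  2.33  1.62  0.54 -0.29] g 0.0
t: 5.65
eef_pos: [0.5065, 0.0453, 0.0345]
tool_rot: [0.603, -0.568, 0.42, 0.371]
contact_force: [-0.2, -0.0, 0.2]
gripper_width: -0.002
t 5.65 TCP strip mm [-59.4 126.5  34.5] world [0.5065 0.0453 0.0345] toolx [ 0.372 -0.03  -0.928] z [0.085 0.996 0.002] F [-0.24 -0.01  0.25] q [ 0.4   0.55 -0.83  2.33  1.55  0.53 -0.22] g -0.0
```

View pics/s4z.png

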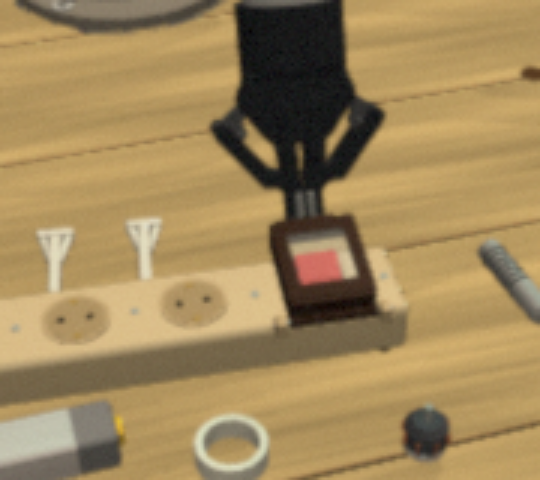

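View pics/t4z.png

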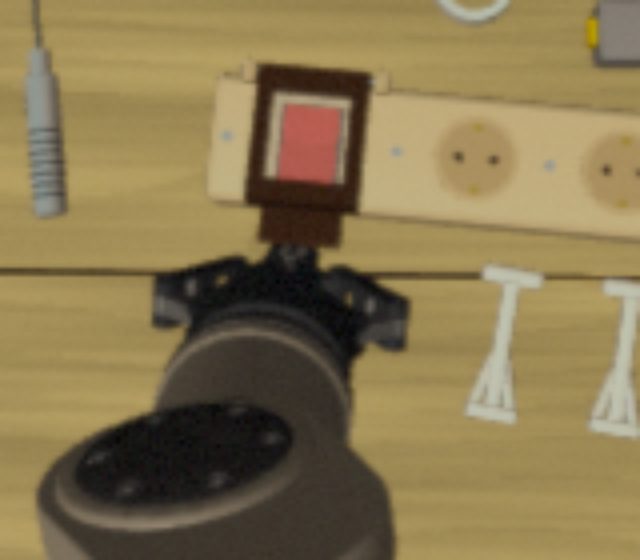

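```bash
cat >> h.py <<'E'
def guard(n,d,show=True):
    P=cloud(n,d); L=np.stack([inv(q) for q in P.reshape(-1,3)]).reshape(P.shape) if False else Ro.from_euler('z',YAW).inv().apply((P.reshape(-1,3)-O))*1000
    L=L[(d.ravel()>0)]
    m=(abs(L[:,1]-125)<28)&(L[:,2]>44)&(np.hypot(L[:,0]-36,L[:,2]-46)<97)
    q=L[m]; return q
E
python3 - <<'E'
from h import *
for t in ('scene0','s4'):
    q=guard('scene',np.load(f'pics/{t}.npy'))
    # side strips of hood, bins in x: median z
    s=q[(abs(abs(q[:,1]-125)-24)<4)]
    print(t,[(x,round(float(np.median(s[abs(s[:,0]-x)<4][:,2])),1)) for x in (-30,-22,-10,0,10,20,28) if (abs(s[:,0]-x)<4).sum()>2])
E
```

```text
scene0 [(-30, 65.0), (-22, 64.2), (-10, 64.6), (0, 64.9), (10, 64.6), (20, 64.9), (28, 64.3)]
s4 [(-30, 72.9), (-22, 71.9), (-10, 70.8), (0, 69.2), (10, 68.5), (20, 66.9), (28, 66.1)]
```

```bash
cat >> h.py <<'E'
tx=np.array([.372,-.928]); nn=np.array([.928,.372])
def tcp(th,w=9.7):
    r,a=(93,18.2-8*(th-.12)/1.07) if th<=1.19 else (83,0.2)
    c=np.array([36-r*np.cos(th)-2*np.sin(th),46+r*np.sin(th)-2*np.cos(th)])
    return c-w*nn+a*tx
E
python3 - <<'E'
from h import *
p,r=cur(); c=inv(p); cc=np.array([c[0],c[2]])
for th in (.12,.3,.5,.7,.9,1.05,1.19,1.3,1.4,1.5,1.6,1.7):
    t=tcp(th); d=t-cc; print(th,t.round(1),'toolx',round(d@tx,1),'tooly',round(-d@nn,1)); cc=t
E
```

```text
0.12 [-58.8  34.6] toolx -0.4 tooly -0.9
0.3 [-56.2  52.3] toolx -15.4 tooly -9.0
0.5 [-49.9  71. ] toolx -15.0 tooly -12.8
0.7 [-40.3  87.9] toolx -12.1 tooly -15.2
0.9 [-27.8 102.5] toolx -8.9 tooly -17.0
1.05 [-16.8 111.6] toolx -4.4 tooly -13.6
1.19 [ -5.6 118.5] toolx -2.2 tooly -13.0
1.3 [  2.9 121.6] toolx 0.3 tooly -9.1
1.4 [ 11.  123.7] toolx 1.1 tooly -8.2
1.5 [ 19.2 124.9] toolx 1.9 tooly -8.1
1.6 [ 27.5 125.2] toolx 2.7 tooly -7.8
1.7 [ 35.8 124.8] toolx 3.5 tooly -7.5
```

```bash
python3 -m jog '-5 -3 0 0 0 0 0;-5 -3 0 0 0 0 0;-5 -3 0 0 0 0 0;0 0 0 0 0 0 0'; python3 -m jog '-5 -4 0 0 0 0 0;-5 -4 0 0 0 0 0;-5 -4 0 0 0 0 0;0 0 0 0 0 0 0'
python3 - <<'E'
from h import *
st();p,d=snap('scene','s5')
cv2.imwrite('pics/s5z.png',cv2.resize(cv2.imread('pics/s5.png')[80:260,150:330],None,fx=3,fy=3))
p,r=cur(); c=inv(p); cc=np.array([c[0],c[2]])
for th in (.5,.7,.9,1.05):
    t=tcp(th); d=t-cc; print(th,t.round(1),'toolx',round(d@tx,1),'tooly',round(-d@nn,1)); cc=t
E
```

```text
t: 6.15
eef_pos: [0.5094, 0.045, 0.0514]
tool_rot: [0.603, -0.568, 0.42, 0.371]
contact_force: [-1.1, 0.2, -1.0]
gripper_width: -0.001
t: 6.55
eef_pos: [0.5153, 0.0445, 0.0697]
tool_rot: [0.603, -0.568, 0.42, 0.371]
contact_force: [-0.5, 0.1, -0.3]
gripper_width: -0.003
t 6.55 TCP strip mm [-50.7 126.4  69.7] world [0.5153 0.0445 0.0697] toolx [ 0.373 -0.03  -0.928] z [0.086 0.996 0.002] F [-0.49  0.08 -0.34] q [ 0.44  0.48 -0.86  2.29  1.34  0.51 -0.02] g -0.0
0.5 [-49.9  71. ] toolx -1.1 tooly -1.7
0.7 [-40.3  87.9] toolx -12.1 tooly -15.2
0.9 [-27.8 102.5] toolx -8.9 tooly -17.0
1.05 [-16.8 111.6] toolx -4.4 tooly -13.6
```

View pics/s5z.png

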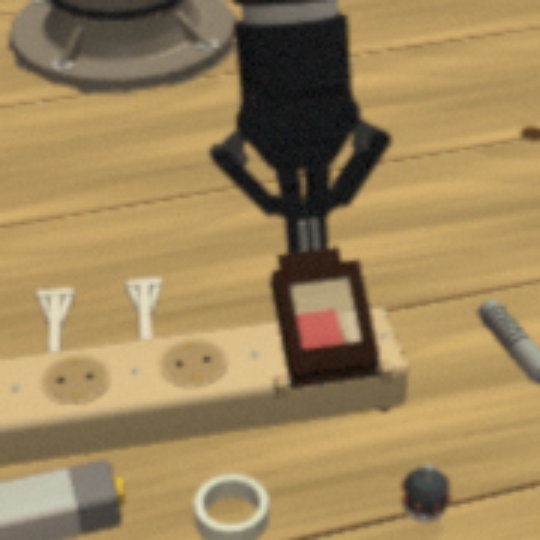

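The guard has lifted to about 0.5 rad. The lip at (310,262) sits in front of the finger and the strip hasn't moved, so I'll continue along the arc.

```bash
python3 -m jog '-5 -5 0 0 0 0 0;-4 -6 0 0 0 0 0;-4 -6 0 0 0 0 0;0 0 0 0 0 0 0'; python3 -m jog '-3 -6 0 0 0 0 0;-3 -6 0 0 0 0 0;-3 -5 0 0 0 0 0;0 0 0 0 0 0 0'
python3 - <<'E'
from h import *
st();p,d=snap('scene','s6')
cv2.imwrite('pics/s6z.png',cv2.resize(cv2.imread('pics/s6.png')[80:260,150:330],None,fx=3,fy=3))
p,r=cur(); c=inv(p); cc=np.array([c[0],c[2]])
for th in (.9,1.05,1.19,1.3,1.4,1.5):
    t=tcp(th); d=t-cc; print(th,t.round(1),'toolx',round(d@tx,1),'tooly',round(-d@nn,1)); cc=t
E
```

```text
t: 7.0
eef_pos: [0.5262, 0.0435, 0.088]
tool_rot: [0.603, -0.568, 0.42, 0.371]
contact_force: [-0.2, 0.8, -0.2]
gripper_width: 0.002
t: 7.4
eef_pos: [0.5384, 0.0424, 0.1026]
tool_rot: [0.603, -0.568, 0.42, 0.371]
contact_force: [0.4, 1.0, 0.7]
gripper_width: -0.005
t 7.4 TCP strip mm [-27.4 126.3 102.6] world [0.5384 0.0424 0.1026] toolx [ 0.372 -0.03  -0.928] z [0.086 0.996 0.002] F [0.37 0.96 0.74] q [ 0.51  0.45 -0.92  2.22  1.15  0.54  0.19] g -0.01
0.9 [-27.8 102.5] toolx -0.2 tooly -0.1
1.05 [-16.8 111.6] toolx -4.4 tooly -13.6
1.19 [ -5.6 118.5] toolx -2.2 tooly -13.0
1.3 [  2.9 121.6] toolx 0.3 tooly -9.1
1.4 [ 11.  123.7] toolx 1.1 tooly -8.2
1.5 [ 19.2 124.9] toolx 1.9 tooly -8.1
```

View pics/s6z.png

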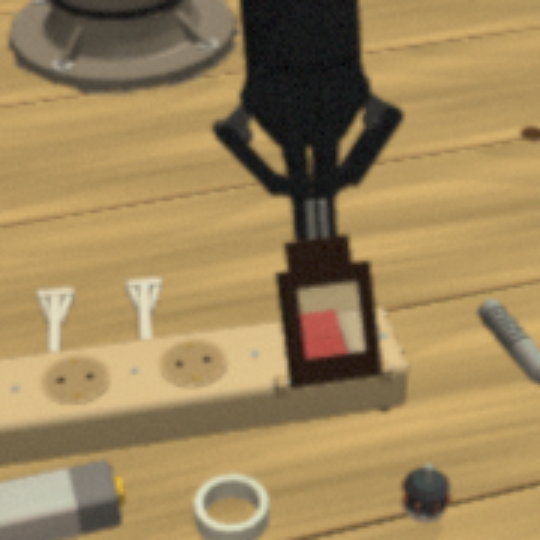

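The guard is at about 0.9 rad and following the finger. Its lip top edge is at (318,240).

```bash
python3 -m jog '-2 -5 0 0 0 0 0;-2 -5 0 0 0 0 0;-1 -4 0 0 0 0 0;0 0 0 0 0 0 0'; python3 -m jog '-1 -5 0 0 0 0 0;-1 -4 0 0 0 0 0;0 -4 0 0 0 0 0;0 0 0 0 0 0 0'; python3 -m jog '0 -5 0 0 0 0 0;0 -4 0 0 0 0 0;1 -4 0 0 0 0 0;0 -4 0 0 0 0 0;0 0 0 0 0 0 0'
python3 - <<'E'
from h import *
st();p,d=snap('scene','s7')
cv2.imwrite('pics/s7z.png',cv2.resize(cv2.imread('pics/s7.png')[80:260,150:330],None,fx=3,fy=3))
p,r=cur(); c=inv(p); cc=np.array([c[0],c[2]])
for th in (1.4,1.5,1.6,1.7):
    t=tcp(th); d=t-cc; print(th,t.round(1),'toolx',round(d@tx,1),'tooly',round(-d@nn,1)); cc=t
E
```

```text
t: 7.85
eef_pos: [0.55, 0.0414, 0.1128]
tool_rot: [0.603, -0.568, 0.42, 0.371]
contact_force: [-0.1, 0.5, 0.1]
gripper_width: -0.0
t: 8.25
eef_pos: [0.5612, 0.0404, 0.1194]
tool_rot: [0.603, -0.568, 0.42, 0.371]
contact_force: [0.5, -0.3, 0.2]
gripper_width: -0.004
t: 8.75
eef_pos: [0.5772, 0.0391, 0.1247]
tool_rot: [0.603, -0.568, 0.42, 0.371]
contact_force: [-0.6, 0.3, -0.1]
gripper_width: -0.001
t 8.75 TCP strip mm [ 11.4 126.2 124.7] world [0.5772 0.0391 0.1247] toolx [ 0.372 -0.03  -0.928] z [0.086 0.996 0.002] F [-0.57  0.33 -0.12] q [ 0.54  0.48 -0.95  2.13  1.06  0.6   0.34] g -0.0
1.4 [ 11.  123.7] toolx 0.8 tooly 0.4
1.5 [ 19.2 124.9] toolx 1.9 tooly -8.1
1.6 [ 27.5 125.2] toolx 2.7 tooly -7.8
1.7 [ 35.8 124.8] toolx 3.5 tooly -7.5
```

View pics/s7z.png

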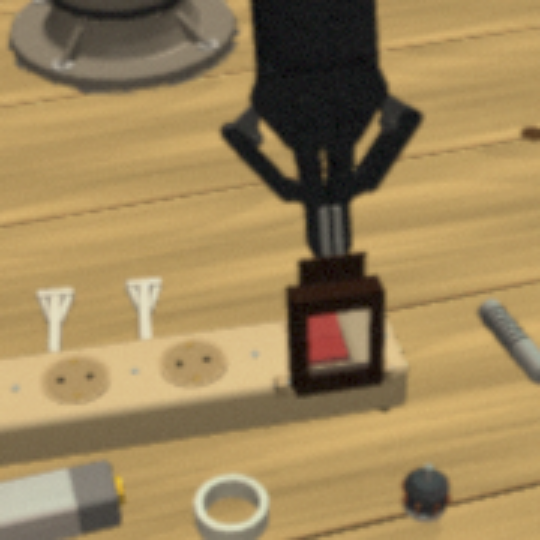

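The guard is now close to upright. The lip at (333,265) has the fingertip behind it, so I'll push gently past centre.

```bash
python3 -m jog '1 -3.5 0 0 0 0 0;1 -3.5 0 0 0 0 0;1 -3.5 0 0 0 0 0;1 -3.5 0 0 0 0 0;0 0 0 0 0 0 0'; python3 -m jog '1 -3 0 0 0 0 0;1 -3 0 0 0 0 0;1 -3 0 0 0 0 0;0 0 0 0 0 0 0;0 0 0 0 0 0 0'
python3 - <<'E'
from h import *
st();p,d=snap('scene','s8')
cv2.imwrite('pics/s8z.png',cv2.resize(cv2.imread('pics/s8.png')[80:260,150:330],None,fx=3,fy=3))
E
```

```text
t: 9.3
eef_pos: [0.5915, 0.0378, 0.1261]
tool_rot: [0.603, -0.568, 0.42, 0.371]
contact_force: [0.2, -0.4, -0.2]
gripper_width: 0.001
t: 9.8
eef_pos: [0.6003, 0.0371, 0.1264]
tool_rot: [0.603, -0.568, 0.42, 0.371]
contact_force: [0.9, 0.1, 0.0]
gripper_width: 0.0
t 9.8 TCP strip mm [ 34.7 126.1 126.4] world [0.6003 0.0371 0.1264] toolx [ 0.371 -0.03  -0.928] z [0.086 0.996 0.002] F [0.9  0.14 0.04] q [ 0.54  0.51 -0.94  2.08  1.05  0.62  0.38] g 0.0
```

View pics/s8z.png

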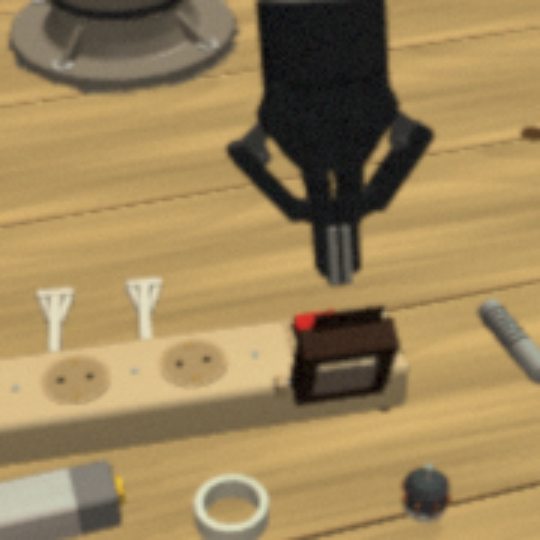

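The guard has fallen open onto its stop, its lip edge at (355,318), and the fingertip at (340,280) is clear of it. I'll back off and re-check the strip.

```bash
python3 -m jog '-4 10 0 0 0 0 0;-4 10 0 0 0 0 0;-4 10 0 0 0 0 0;-4 10 0 0 0 0 0;-4 10 0 0 0 0 0'; python3 -m jog '-2 5 0 0 0 0 0;0 0 0 0 0 0 0;0 0 0 0 0 0 0'
python3 - <<'E'
from h import *
st();p,d=snap('scene','s9')
cv2.imwrite('pics/s9z.png',cv2.resize(cv2.imread('pics/s9.png')[80:260,150:330],None,fx=3,fy=3))
q=guard('scene',d); q=q[q[:,2]>80]; q=q[q[:,0]>20]; print('open guard pts',len(q),q.min(0).round(1),q.max(0).round(1))
P=cloud('scene',d); hsv=cv2.cvtColor(p,cv2.COLOR_RGB2HSV)
L=Ro.from_euler('z',YAW).inv().apply(P.reshape(-1,3)-O)*1000; L=L.reshape(P.shape)
red=((hsv[...,0]<8)|(hsv[...,0]>172))&(hsv[...,1]>150)&(hsv[...,2]>100)&(abs(L[...,1]-125)<40)&(abs(L[...,0])<50)
print('red',red.sum(),np.percentile(L[red],[0,50,100],axis=0).round(1))
m=(abs(L[...,2]-42)<3)&(hsv[...,2]>120)&(abs(L[...,0])<50)&(abs(L[...,1])<200)
print('strip',cv2.minAreaRect(L[m][:,:2].astype(np.float32)))
d0=np.load('pics/scene0.npy');P=cloud('scene',d0);L=(Ro.from_euler('z',YAW).inv().apply(P.reshape(-1,3)-O)*1000).reshape(P.shape)
h0=cv2.cvtColor(cv2.imread('pics/scene0.png'),cv2.COLOR_BGR2HSV);m=(abs(L[...,2]-42)<3)&(h0[...,2]>120)&(abs(L[...,0])<50)&(abs(L[...,1])<200)
print('strip0',cv2.minAreaRect(L[m][:,:2].astype(np.float32)))
p,d=snap('top','t9');cv2.imwrite('pics/t9z.png',cv2.resize(cv2.imread('pics/t9.png')[160:300,160:320],None,fx=4,fy=4))
E
```

```text
t: 10.35
eef_pos: [0.5454, 0.0417, 0.1264]
tool_rot: [0.603, -0.568, 0.42, 0.371]
contact_force: [-0.6, -0.8, -0.0]
gripper_width: 0.002
t: 10.65
eef_pos: [0.5416, 0.042, 0.1266]
tool_rot: [0.603, -0.568, 0.42, 0.371]
contact_force: [-1.3, 1.0, -0.2]
gripper_width: 0.001
t 10.65 TCP strip mm [-24.2 126.2 126.6] world [0.5416 0.042  0.1266] toolx [ 0.372 -0.03  -0.928] z [0.086 0.996 0.002] F [-1.34  1.02 -0.2 ] q [ 0.56  0.42 -0.97  2.2   1.05  0.56  0.3 ] g 0.0
open guard pts 589 [60.3 97.2 80.1] [ 81.1 152.8 133.7]
red 35 [[-22.9 110.3  45.8]
 [-18.4 116.6  52.9]
 [ -9.2 134.1  55.2]]
strip ((0.3838653564453125, 0.0239105224609375), (356.8980712890625, 70.73540496826172), 89.89241027832031)
strip0 ((-0.18055343627929688, 0.0872955322265625), (71.30259704589844, 357.0215759277344), 0.19043311476707458)
```

View pics/s9z.png

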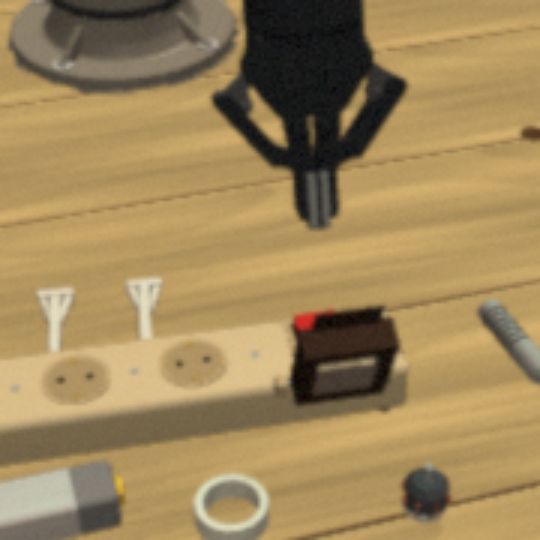

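View pics/t9z.png

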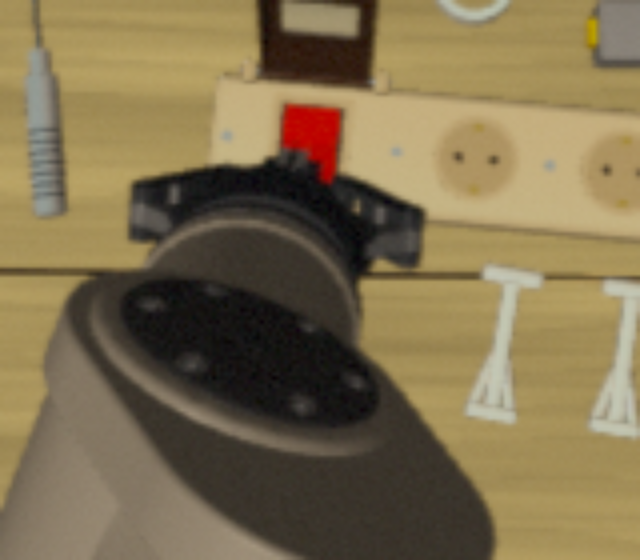

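The guard stands open, its window at (320,18) in the top view. The red rocker is exposed at (312,140) and the strip is within 1 mm of its start. Next I'll go down over the raised end.

```bash
python3 -m jog '12 2.4 -0.2 0 0 0 0;12 2.4 -0.2 0 0 0 0;12 2.4 -0.2 0 0 0 0;12 2.4 -0.2 0 0 0 0;12 2.4 -0.2 0 0 0 0'; python3 -m jog '0 0 0 0 0 0 0'
python3 - <<'E'
from h import *
st();p,d=snap('top','t10');cv2.imwrite('pics/t10z.png',cv2.resize(cv2.imread('pics/t10.png')[160:300,160:320],None,fx=4,fy=4))
p,d=snap('scene','s10');cv2.imwrite('pics/s10z.png',cv2.resize(cv2.imread('pics/s10.png')[130:230,200:320],None,fx=5,fy=5))
E
```

```text
t: 11.25
eef_pos: [0.553, 0.0403, 0.0657]
tool_rot: [0.603, -0.568, 0.42, 0.371]
contact_force: [0.4, -1.1, 0.1]
gripper_width: -0.002
t: 11.35
eef_pos: [0.5521, 0.0401, 0.0648]
tool_rot: [0.602, -0.567, 0.421, 0.372]
contact_force: [0.1, 0.3, 0.8]
gripper_width: -0.0
t 11.35 TCP strip mm [-13.6 125.1  64.8] world [0.5521 0.0401 0.0648] toolx [ 0.369 -0.03  -0.929] z [0.086 0.996 0.002] F [0.13 0.28 0.8 ] q [ 0.44  0.53 -0.83  2.22  1.31  0.52  0.07] g -0.0
```

View pics/s10z.png

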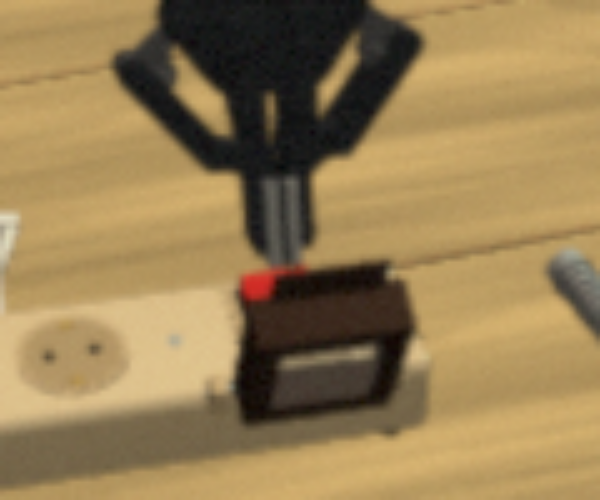

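View pics/t10z.png

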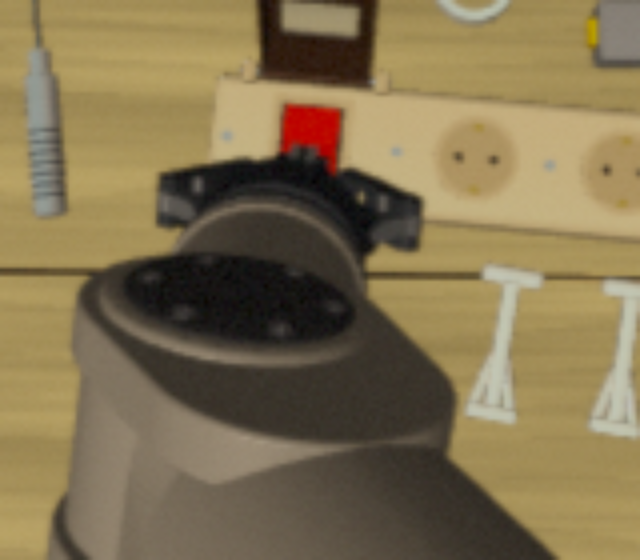

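The fingertip is over the near half of the rocker, at (305,152) in the top zoom. I'll press down in small steps.

```bash
for i in 1; do :; done; python3 -m jog '1.9 0.7 0 0 0 0 0;1.9 0.7 0 0 0 0 0;0 0 0 0 0 0 0'; python3 -m jog '1.9 0.7 0 0 0 0 0;0 0 0 0 0 0 0';python3 -m jog '1.9 0.7 0 0 0 0 0;0 0 0 0 0 0 0';python3 -m jog '1.9 0.7 0 0 0 0 0;0 0 0 0 0 0 0'; python3 -c "
from h import *
st()"
```

```text
t: 11.75
eef_pos: [0.5526, 0.0401, 0.0623]
tool_rot: [0.603, -0.568, 0.42, 0.371]
contact_force: [0.2, 0.5, -0.1]
gripper_width: 0.001
t: 11.95
eef_pos: [0.5525, 0.0402, 0.0601]
tool_rot: [0.603, -0.568, 0.42, 0.371]
contact_force: [-0.6, -0.3, 0.1]
gripper_width: -0.001
t: 12.15
eef_pos: [0.5525, 0.0402, 0.058]
tool_rot: [0.603, -0.568, 0.42, 0.371]
contact_force: [-0.0, -0.1, -0.7]
gripper_width: 0.005
t: 12.35
eef_pos: [0.5527, 0.0404, 0.0561]
tool_rot: [0.603, -0.568, 0.42, 0.371]
contact_force: [-0.7, -0.5, 0.5]
gripper_width: 0.002
t 12.35 TCP strip mm [-13.  125.4  56.1] world [0.5527 0.0404 0.0561] toolx [ 0.372 -0.03  -0.928] z [0.085 0.996 0.002] F [-0.7  -0.51  0.54] q [ 0.42  0.55 -0.82  2.22  1.36  0.52  0.02] g 0.0
```

```bash
python3 -m jog '1.9 0.7 0 0 0 0 0;0 0 0 0 0 0 0'; python3 -m jog '1.9 0.7 0 0 0 0 0;0 0 0 0 0 0 0';python3 -m jog '1 0.4 0 0 0 0 0;0 0 0 0 0 0 0';python3 -m jog '1 0.4 0 0 0 0 0;0 0 0 0 0 0 0'; python3 -c "
from h import *
st()"
```

```text
t: 12.55
eef_pos: [0.5527, 0.0404, 0.054]
tool_rot: [0.603, -0.568, 0.42, 0.371]
contact_force: [-0.6, 0.0, 1.5]
gripper_width: -0.001
t: 12.75
eef_pos: [0.5526, 0.0404, 0.0518]
tool_rot: [0.603, -0.568, 0.42, 0.371]
contact_force: [-1.5, 0.9, 1.6]
gripper_width: -0.003
t: 12.95
eef_pos: [0.5526, 0.0404, 0.0508]
tool_rot: [0.603, -0.568, 0.42, 0.371]
contact_force: [-2.2, 0.3, 1.8]
gripper_width: 0.004
t: 13.15
eef_pos: [0.5528, 0.0404, 0.0504]
tool_rot: [0.603, -0.568, 0.42, 0.371]
contact_force: [-5.6, -0.5, 11.3]
gripper_width: 0.005
t 13.15 TCP strip mm [-13.  125.5  50.4] world [0.5528 0.0404 0.0504] toolx [ 0.372 -0.03  -0.928] z [0.085 0.996 0.002] F [-5.6  -0.49 11.34] q [ 0.42  0.56 -0.81  2.22  1.39  0.52 -0.01] g 0.0
```

The force jumped to 11 N, which means the rocker is on its stop. I'll retract and check.

```bash
python3 -m jog '0 0 0 0 0 0 0;-5 -2 0 0 0 0 0;-15 -4 0 0 0 0 0;-20 -4 0 0 0 0 0;-20 -2 0 0 0 0 0'; python3 -m jog '-14 18 0 0 0 0 0;-14 22 0 0 0 0 0;-14 22 0 0 0 0 0;-8 20 0 0 0 0 0;0 0 0 0 0 0 0'
python3 - <<'E'
from h import *
st();p,d=snap('top','t11');cv2.imwrite('pics/t11z.png',cv2.resize(cv2.imread('pics/t11.png')[120:300,160:320],None,fx=3,fy=3))
def loc(n,d):
    P=cloud(n,d);return (Ro.from_euler('z',YAW).inv().apply(P.reshape(-1,3)-O)*1000).reshape(P.shape)
for n,t in (('top',None),('scene',None)):
    if n=='scene': p,d=snap('scene','s11');cv2.imwrite('pics/s11z.png',cv2.resize(cv2.imread('pics/s11.png')[80:260,150:330],None,fx=3,fy=3))
    L=loc(n,d);hsv=cv2.cvtColor(p,cv2.COLOR_RGB2HSV)
    red=((hsv[...,0]<8)|(hsv[...,0]>172))&(hsv[...,1]>150)&(hsv[...,2]>80)&(abs(L[...,1]-125)<20)&(abs(L[...,0])<30)
    q=L[red]; print(n,[(x,round(float(np.median(q[abs(q[:,0]-x)<3][:,2])),1)) for x in range(-22,20,5) if (abs(q[:,0]-x)<3).sum()>2])
    m=(abs(L[...,2]-42)<3)&(hsv[...,2]>120)&(abs(L[...,0])<50)&(abs(L[...,1])<200)
    print('strip',cv2.minAreaRect(L[m][:,:2].astype(np.float32)))
q=guard('scene',d); q=q[(q[:,2]>80)&(q[:,0]>20)]; print('open guard',q.min(0).round(1),q.max(0).round(1))
E
```

```text
t: 13.65
eef_pos: [0.5417, 0.0409, 0.1107]
tool_rot: [0.603, -0.568, 0.42, 0.371]
contact_force: [-0.7, 0.1, -0.4]
gripper_width: -0.001
t: 14.15
eef_pos: [0.4448, 0.0484, 0.1257]
tool_rot: [0.602, -0.569, 0.421, 0.371]
contact_force: [0.4, 0.1, -0.9]
gripper_width: -0.001
t 14.15 TCP strip mm [-121.2  124.5  125.7] world [0.4448 0.0484 0.1257] toolx [ 0.371 -0.032 -0.928] z [ 0.085  0.996 -0.001] F [ 0.36  0.15 -0.91] q [ 0.59  0.25 -1.02  2.39  1.    0.46  0.22] g -0.0
top [(-22, 47.7), (-17, 47.6), (-12, 48.1), (-7, 48.1), (-2, 48.7), (3, 50.4), (8, 52.0), (13, 53.1), (18, 53.4)]
strip ((-0.55462646484375, 0.2940826416015625), (68.63623809814453, 356.5710754394531), 0.031448930501937866)
scene [(-22, 47.4), (-17, 47.7), (-12, 48.7)]
strip ((0.5392532348632812, -0.1983184814453125), (70.67448425292969, 357.31365966796875), 0.2941860854625702)
open guard [60.8 97.3 80.1] [ 81. 153. 134.]
```

View pics/t11z.png

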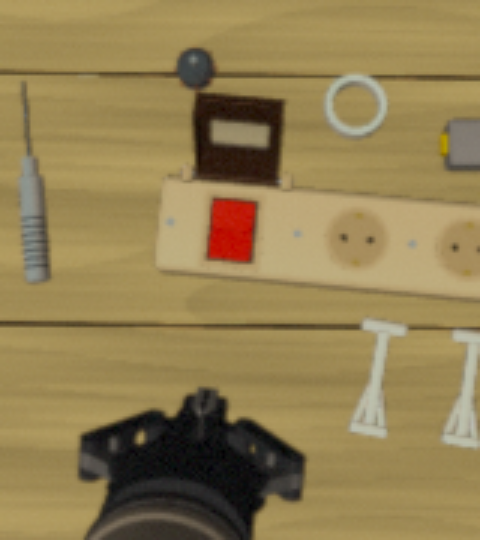

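View pics/s11z.png

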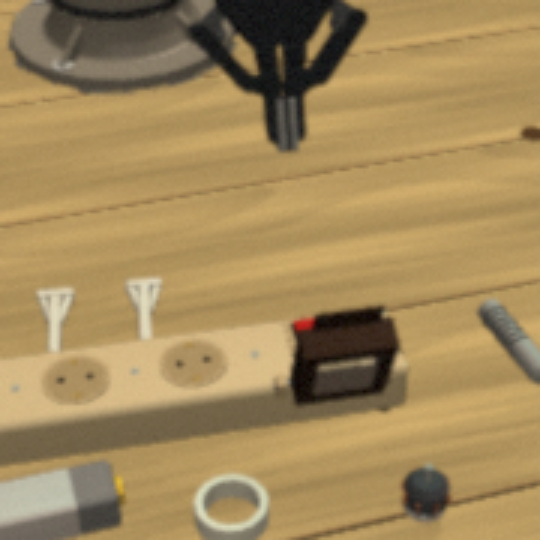

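The rocker's near end now measures 47.6 mm high, against 48 expected when fully down, and its far end is raised. The guard stands open, the strip hasn't moved and the arm is clear, so I'm handing in.

```bash
python3 -c "
from station import bot
print(bot.hand_in())"
```

```text
the job is handed in; nothing more can be done
None
```

I flipped the guard open with the shut fingertips under its lip, and it came to rest on its stop. After backing the finger away, I pressed the near end of the rocker until the force jumped to about 11 N, then withdrew. The job is handed in at about 14 s; hand-in gives no verdict.

**Last checks:**
- **Guard:** it stands open and untouched, with its top about 134 mm above the table (about 130 expected on the stop).
- **Rocker:** the near end is at 47.6 mm (48 expected when fully down) and the far end is raised to 53 mm.
- **Strip:** it is within 1 mm of where it started.
- **Other objects:** those in the last close-up views (driver, motor, tape, battery and landing legs) look unmoved, judged by eye. The propeller was outside those views, but the arm did not go near it.

**What went wrong on the way:** on the approach, joint 4 sat at its bent limit (2.44 rad) for a few rows. I also typed one move with the wrong sign, well clear of everything, and reversed it. A brief 23 N force reading during a quick descent was gone one row later, so I took it as the arm's own motion. No check failed or disagreed at the end.

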